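Full-flow blast from the two-stage blow gun

ROBOT

A 6-joint arm with a two-finger parallel gripper is mounted at the origin on a cart in front of the work surface, level with it; the furniture and walls round the work are solid. World frame = base frame: x ahead of the robot, y to its left, z up, the work surface at z = 0. Lengths are in m, angles in degrees, forces in N, time in s.
With the tool pointing down it reaches from about 0.35 to 0.875 m from the base axis. Payload 4.2 kg.
Tool frame: the origin (TCP) lies midway between the tips of the shut fingers; the grasp point (between the pads) lies 19 mm behind it; z points along the fingers, y is the line along which they close (so a half turn about z gives the same grasp; the last joint's range is limited). The gripper opens to 87 mm and grips with 3 to 60 N. Pads are 19 mm wide; open, the fingers measure 117 mm over their backs; the gripper's body (75 mm by 190 mm) begins 51 mm behind the grasp point.
Start: joints at [-51.646, 22.042, 0.453, 0, -68.411, -14.817], TCP at [0.25, -0.573, 0.223] pointing down, gripper open.
Joint ranges: [-179.83, 179.83], [-69.29, 118.12], [-61.27, 80.66], [-181.25, 117.63], [-171.15, -9.14], [-177.46, 177.46]. Speed limits (degrees/s): [159.86, 159.86, 180, 180, 180, 180].

INTERFACE

Orientations are given as a 3x3 rotation matrix whose columns are the frame's x, y, z axes.
In Python, from station import r gives the robot as it stands.
- The arm moves only by the tool jog_arm, called after ">>>" as name([rows], argument=value, ...), one row to a line, values as JSON. Schema: {"type":"object","properties":{"deltas":{"type":"array","items":{"type":"array","prefixItems":[{"type":"number"},{"type":"array","items":{"type":"number"},"minItems":3,"maxItems":3},{"type":"array","items":{"type":"number"},"minItems":3,"maxItems":3}],"minItems":3,"maxItems":3},"minItems":1,"maxItems":8},"only":{"type":"string"},"quiet":{"type":"boolean"},"lines":{"type":"string"}},"required":["deltas"],"additionalProperties":false}. deltas is a list of rows, 1 to 8 of them, each written [opening, [dx, dy, dz], [rx, ry, rz]]: the opening from 0.0 (shut) to 1.0 (fully open), then dx, dy, dz in parts of the range, where 1.0 means 0.8 m, then a rotation vector rx, ry, rz in shares of 360 degrees (1.0 is 360 degrees); each row is the pose to reach, as a shift and turn from the pose commanded when the call began, along the tool's axes at that moment; what a row does not reach only later rows make up. A row lasts 1/10 s, in which the tool goes at most 0.05 m and 8.59 degrees, less where a joint would pass 70% of its speed; a pose out of reach is approached as far as the arm can. The fingers move at their own pace and stop on an object; the grip force is fixed at half the most. Time passes only in rows, so rows that do not move let the fingers close. The tool returns the time, the measured TCP pose, the force, the opening and the grip force at its end. only (a regular expression) keeps the lines of the reply that match it, lines (a string "A,B") keeps lines A to B, and quiet returns only ok. A shift or turn number past 1, either way, is cut back to 1. Input that does not fit is refused with a message, and nothing moves.
- r.sense(): the state, without advancing time (a new reading comes with each control period).
- r.capture(name): name is "side" or "top" or "wrist"; returns a dict with "pixels" (400x640x3 uint8, red, green, blue), "z_map" (400x640 float32, m along the optical axis (not along the pixel's ray), 0 where there is no reading), "K" (3x3 intrinsics, pixels), "distortion" ([k1, k2, p1, p2, k3] as OpenCV has them; the pictures are not rectified), "world_from_camera" (4x4, takes a point from camera to world coordinates). Camera axes: x right, y up, looking along -z (the intrinsics and any distortion apply to the point x, -y, -z); pixel columns grow to the right and rows downward; lengths in m; the calibration is good to about 2 mm. A picture is of the moment at which its call begins.
- r.finish_job(): hands the job in; it is judged then, once.
The state is a dict: "time_s": time; "joints": joint angles; "joint_velocities": joint speeds; "effort": joint torques, N m; "tcp_pos": TCP position; "ee_rot": TCP orientation; "wrist_force": force on the tool from outside, world axes, zero at the start; "moment": the same for the moment, N m; "gripper_width": opening from 0.0 (shut) to 1.0 (fully open); "gripper_force": force on a finger pad.
Only numpy, scipy, OpenCV 4.12 (cv2) and the standard library are available. Lean on these libraries where they do the work, as an engineer would, in place of code of your own. Each camera call takes 0.05 s, during which the arm holds its last target. There are 200 camera calls.

TASK

Dry out the small beaker with the air gun whose long nozzle ends over it: squeeze that gun's two-stage trigger past the first pressure point, fully home into the second stage, keep it there for about a second, then let go and back away so that the trigger springs out again. Leave the gun with the short nozzle alone, and leave the beaker standing where it is.

Things in the scene. Friction and masses are not known exactly. Their poses are not given: they have to be found in the camera images.
- long_gun: Gun to use, on its side, fixed on a bench holder; plate 120x210x8, top of gun z 106. Origin on bench under squeeze_place; +x = nozzle direction, z up. Grey barrel along x at y +72; from x 72 a thin steel nozzle (8 thick) runs to x 200, bent tip over the beaker. Fixed black handle x -20..2, y -52..68, 24 high, then inlet and pipe down at y -87; aluminium trigger lever on its +x side (mm)
- squeeze_place (a point): Where to squeeze: 90 mm over the bench; axes as the gun's. Fingers close along x from above, behind handle and before trigger. Trigger 8 thick, 16 high, ends at y -13; outer face x +30 at rest (32 at its end), +19 home; handle's back x -20, fixed. Lower open jaws (52 wide outline) centred at x +6, shift to x -4 and close: only the trigger moves, so jaws must end centred at x 0 to -8 (mm)
- long_gun_trigger (a joint): Second stage of the long gun's trigger: 0 rad at rest and through the whole first stage (1-3 N over the first 5 mm at squeeze_place); grows only past the pressure point, which takes 7 N; 0.10 rad = fully home at a hard stop, 5 mm further, 12 N. Hinge upright at squeeze_place x +15, y +52 mm. Let go, it springs back out within 0.5 s.
- short_gun: Bystander, to be left alone: the same gun, handle, trigger and holder, but with a stub nozzle that ends at x = 90 mm and nothing under it. Origin and axes as the long gun's. The two guns may have changed places.
- beaker: The beaker under the long gun's nozzle tip: small, clear, open, upright, loose, 56 mm across, 61 mm tall; origin at the centre of its underside, z up. Not to be handled.

How it is judged:
By the outcome, as a careful person would: the job done as asked, in the order asked, and still so for the second after the job is handed in, with the robot touching nothing.
It also fails if it takes over 32 s, if anything falls off the work surface, if the arm or the gripper's body presses on something with over 40 N, if the wrist force passes 120 N, or if a joint passes its speed limit or range.

## Working session

There is one attempt and no reset: what is moved stays moved. The work goes in short steps, Python scripts to look and compute and a tool call to move; the robot and the scene stay as the last step left them, time stands still between calls to the robot, and variables do not carry over. Pictures are saved under pics/ and viewed, at most 10 in all, crops included, and the job is handed in when it is done.

```bash
ls; mkdir -p pics
```

Run:
```python
from station import r
import cv2,numpy as np
for n in("top","side"):
    c=r.capture(n); cv2.imwrite(f"pics/{n}1.png",c["pixels"][:,:,::-1]); np.savez(f"pics/{n}1.npz",**c)
    print(n,c["K"].round(1).tolist(),c["distortion"],c["world_from_camera"].round(3).tolist())
s=r.sense();print(s["tcp_pos"],s["ee_rot"],s["time_s"])
```

```text
pics
station.py
top [[423.5, 0.0, 317.7], [0.0, 423.5, 203.3], [0.0, 0.0, 1.0]] [-0.01156646  0.          0.          0.          0.        ] [[0.025, 0.988, -0.15, 0.442], [-1.0, 0.027, 0.011, 0.008], [0.015, 0.15, 0.989, 1.08], [0.0, 0.0, 0.0, 1.0]]
side [[475.5, 0.0, 309.5], [0.0, 475.5, 199.4], [0.0, 0.0, 1.0]] [-0.00932469  0.          0.          0.          0.        ] [[-0.899, 0.176, -0.402, 0.104], [-0.438, -0.393, 0.808, 1.042], [-0.016, 0.903, 0.43, 0.615], [0.0, 0.0, 0.0, 1.0]]
[ 0.24937998 -0.57249845  0.22158009] [[-9.16852967e-01 -3.99224035e-01 -8.97786376e-04]
 [-3.99225026e-01  9.16851287e-01  1.75947799e-03]
 [ 1.20710689e-04  1.97160141e-03 -9.99998049e-01]] 0.1
```

View pics/top1.png

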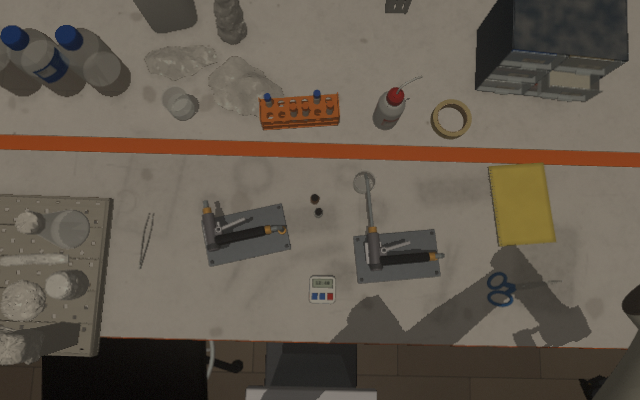

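View pics/side1.png

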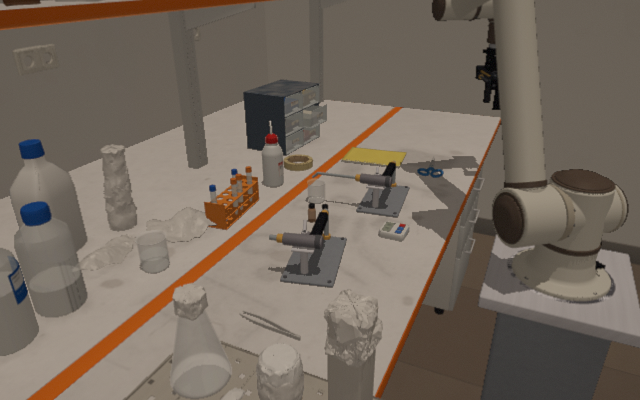

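The long-nozzle gun is on the right in the top view: plate around (397,257), nozzle ending over the beaker at (364,183). Gun +x is roughly image-up. The short gun is on the left at (245,235).

Create h.py:
```python
import numpy as np,cv2
def rays(c,uv):
    d=cv2.undistortPoints(np.float64(uv).reshape(-1,1,2),c["K"],c["distortion"]).reshape(-1,2)
    d=np.c_[d[:,0],-d[:,1],-np.ones(len(d))]
    T=c["world_from_camera"]; return T[:3,3],d@T[:3,:3].T
def onplane(c,uv,z):
    o,d=rays(c,uv); return o+d*((z-o[2])/d[:,2])[:,None]
def cloud(c):
    v,u=np.mgrid[:400,:640]; o,d=rays(c,np.c_[u.ravel(),v.ravel()])
    return (o+d*c["z_map"].reshape(-1,1)).reshape(400,640,3)
```

Run:
```python
from h import *
c=dict(np.load("pics/top1.npz")); P=cloud(c); im=c["pixels"]
cv2.imwrite("pics/crop1.png",cv2.resize(im[165:295,340:460,::-1],None,fx=4.5,fy=4.5,interpolation=cv2.INTER_CUBIC))
roi=np.zeros((400,640),bool); roi[165:295,340:460]=1
m=roi&(P[...,2]>.07)&(P[...,2]<.13)
dark=m&(im.max(2)<45)
def rect(m):
    n,l,s,_=cv2.connectedComponentsWithStats(m.astype(np.uint8)); k=1+s[1:,4].argmax()
    return l==k
d=rect(dark); v,u=np.nonzero(d)
print("dark px",u.min(),u.max(),v.min(),v.max(),len(u),"z",np.percentile(P[d][:,2],[5,50,95]).round(3))
W=onplane(c,np.c_[u,v],.102)[:,:2]; print("handle",cv2.minAreaRect(W.astype(np.float32)*1000))
for x in range(170,290,8):
    print(x,[(u,int(P[x,u,2]*1000)) for u in range(352,448,3) if m[x,u]])
```

```text
dark px 380 429 252 267 447 z [0.097 0.101 0.104]
handle ((465.81793212890625, -206.0684051513672), (25.282739639282227, 114.26937103271484), 6.549117565155029)
170 []
178 [(367, 89)]
186 [(367, 94)]
194 [(367, 95)]
202 [(370, 92)]
210 [(370, 92)]
218 [(370, 92)]
226 [(370, 91), (373, 88)]
234 [(367, 91), (370, 103), (373, 100), (376, 100)]
242 [(370, 101), (373, 105), (376, 101), (379, 96), (406, 96), (409, 95)]
250 [(367, 76), (370, 99), (373, 101), (376, 103), (379, 100), (382, 102), (385, 99), (388, 94)]
258 [(367, 72), (370, 95), (373, 99), (376, 104), (379, 100), (382, 100), (385, 102), (388, 100), (391, 102), (394, 103), (397, 101), (400, 100), (403, 101), (406, 99), (409, 99), (412, 106), (415, 98), (418, 104), (421, 100), (424, 100), (427, 102), (430, 99), (433, 97), (436, 93), (439, 92)]
266 [(370, 94), (373, 103), (376, 104), (379, 102), (382, 96)]
274 []
282 []
```

View pics/crop1.png

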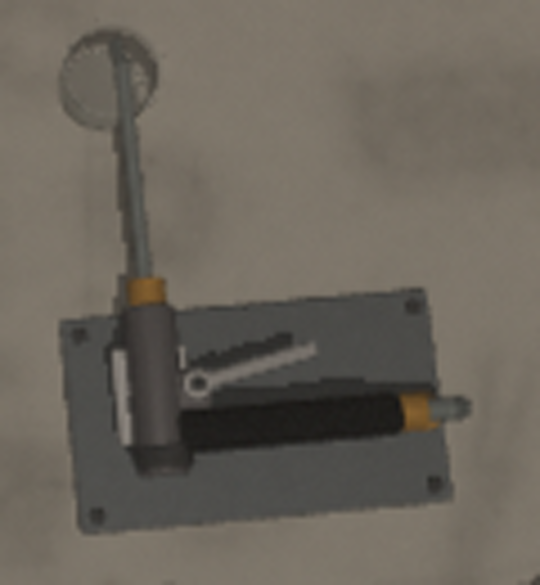

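The crop shows the plate corners, the nozzle from (150,277) to (118,45), the trigger hinge at (197,383), the trigger end at (315,348), and the handle from (183,430) to (403,410). I'll work out the yaw and origin from these.

Run:
```python
from h import *
c=dict(np.load("pics/top1.npz")); im=c["pixels"]; P=cloud(c)
f=lambda p,z: onplane(c,(np.array(p,float)+.5)/4.5-.5+[340,165],z)[:,:2]*1000
ang=lambda d: np.degrees(np.arctan2(d[1],d[0]))
pl=f([(60,322),(425,288),(453,500),(80,533)],.008)
print("plate",pl.round(0).tolist(),[round(ang(v),1) for v in (pl[0]-pl[1],pl[3]-pl[2],pl[0]-pl[3],pl[1]-pl[2])],np.linalg.norm(pl[0]-pl[1]),np.linalg.norm(pl[1]-pl[2]))
nz=f([(152,277),(122,70)],.09); print("nozzle",ang(nz[1]-nz[0]))
# handle edges by dark columns
E=[]
for u in range(386,427):
    g=im[:,u].max(1)[246:272]<45; v=np.nonzero(g)[0]+246; E.append((u,v.min(),v.max()))
E=np.array(E); 
for k in(1,2):
    w=onplane(c,E[:,[0,k]],.095)[:,:2]*1000; a=np.polyfit(w[:,1],w[:,0],1); print("hedge",np.degrees(np.arctan(a[0])),np.median(w,0))
print("hinge",f([(197,383)],.098),"tip",f([(315,348)],.098),"barrel",f([(155,380)],.1),"handle ends",f([(183,430),(403,410)],.098))
```

```text
plate [[523.0, -96.0], [548.0, -303.0], [429.0, -317.0], [406.0, -108.0]] [np.float64(96.8), np.float64(96.3), np.float64(6.1), np.float64(6.7)] 208.38528924846747 119.0350642070663
nozzle 8.549637653954079
hedge -6.552092921061539 [ 478.37474661 -211.20696225]
hedge -6.815057909594883 [ 459.9756868  -211.09757691]
hinge [[ 486.80519559 -158.08302117]] tip [[ 506.30998255 -219.12956002]] barrel [[ 487.70575479 -136.13814095]] handle ends [[ 462.66015811 -150.93825236]
 [ 475.62622292 -264.3408271 ]]
```

Gun yaw is about 6.5° and the origin about (0.478, -0.211). I'll move to hover with the tool's y axis at 186.5°.

The manual's scale: shifts go in shares of 0.8 m and turns go in shares of 360 degrees. Converting my numbers, -0.3 m is -0.375, -0.27 m is -0.3375, -60 degrees is -0.1667.

>>> jog_arm([
  [1, [-0.05, 0.0375, 0], [0, 0, -0.0222]],
  [1, [-0.1, 0.0688, 0], [0, 0, -0.0444]],
  [1, [-0.15, 0.1, 0], [0, 0, -0.0667]],
  [1, [-0.2, 0.1313, 0], [0, 0, -0.0889]],
  [1, [-0.25, 0.1625, 0], [0, 0, -0.1111]],
  [1, [-0.3, 0.1938, 0], [0, 0, -0.1333]],
  [1, [-0.3375, 0.225, 0], [0, 0, -0.1528]],
  [1, [-0.375, 0.25, 0], [0, 0, -0.1667]],
])

```text
time_s: 0.9
tcp_pos: [0.445, -0.2677, 0.2223]
ee_rot: [[-0.108, -0.994, -0.001], [-0.994, 0.108, 0.001], [-0.0, 0.001, -1.0]]
wrist_force: [-0.4, -0.8, -0.5]
gripper_width: 1.002
gripper_force: 0.0
```

Create s.py:
```python
from station import r
import numpy as np,sys
s=r.sense(); R=np.array(s["ee_rot"]); p=np.array(s["tcp_pos"])
gx,gy,z=map(float,sys.argv[1:4]); a=np.radians(6.5)
O=np.array([.478,-.211,0]); ex=np.array([np.cos(a),np.sin(a),0]); ey=np.array([-ex[1],ex[0],0])
g=O+gx*ex+gy*ey+[0,0,z]
print("t",s["time_s"],"gun-frame mm",((p-O)@np.c_[ex,ey,[0,0,1]]*1000).round(1),"tool delta mm",(R.T@(g-p)*1000).round(1),"yaw y",np.degrees(np.arctan2(R[1,1],R[0,1]))%360,"tilt",R[:,2].round(3),"width",s["gripper_width"],"gf",s["gripper_force"],"wf",np.round(s["wrist_force"],1))
```

```bash
python3 s.py .006 0 .2
```

```text
t 0.9 gun-frame mm [-39.2 -52.6 222.3] tool delta mm [-61.2 -32.6  22.3] yaw y 173.8247477510327 tilt [-0.001  0.001 -1.   ] width 1.001751854653571 gf 0.0 wf [-0.4 -0.8 -0.5]
```

In the tool's units: -0.061 m is -0.0763, -0.033 m is -0.0413, -13 degrees is -0.0361.

>>> jog_arm([
  [1, [-0.0375, -0.02, 0.0125], [0, 0, -0.0194]],
  [1, [-0.0763, -0.0413, 0.0275], [0, 0, -0.0361]],
  [1, [-0.0763, -0.0413, 0.0275], [0, 0, -0.0361]],
  [1, [-0.0763, -0.0413, 0.0275], [0, 0, -0.0361]],
  [1, [-0.0763, -0.0413, 0.0275], [0, 0, -0.0361]],
])

```text
time_s: 1.4
tcp_pos: [0.4841, -0.2134, 0.2006]
ee_rot: [[0.113, -0.994, -0.0], [-0.994, -0.113, -0.0], [0.0, 0.0, -1.0]]
wrist_force: [-0.2, -0.1, 0.4]
gripper_width: 1.001
gripper_force: 0.0
```

```bash
python3 s.py .006 0 .2;  python3 - <<'E'
from station import r
import cv2,numpy as np
c=r.capture("wrist"); cv2.imwrite("pics/w1.png",c["pixels"][:,:,::-1]); np.savez("pics/w1.npz",**c)
E
```

```text
t 1.4 gun-frame mm [  5.8  -3.  200.6] tool delta mm [-3.  -0.2  0.6] yaw y 186.4803837727678 tilt [-0. -0. -1.] width 1.0005724249468053 gf 0.0 wf [-0.2 -0.1  0.4]
```

View pics/w1.png

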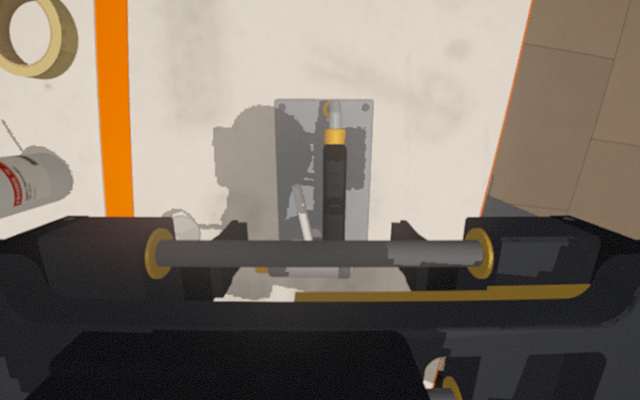

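The wrist view shows the handle (columns 323-347, rows 145-240) upright in the image, so the yaw matches. The trigger end is near (297,187). Next I'll cross-check the position from this view.

Run:
```python
from h import *
c=dict(np.load("pics/w1.npz")); im=c["pixels"]
a=np.radians(6.5);ex=np.array([np.cos(a),np.sin(a)]);ey=np.array([-ex[1],ex[0]]);O=np.array([.478,-.211])
g=lambda uv,z:((onplane(c,uv,z)[:,:2]-O)@np.c_[ex,ey]*1000).round(1)
for v in(155,175,195,215,230):
    k=np.nonzero(im[v,310:365].max(1)<70)[0]+310; print(v,k.min(),k.max(),g([(k.min()-.5,v),(k.max()+.5,v)],.09).tolist())
print("handle end",g([(335,145)],.095),"trig end L/R",g([(293,187),(300,185),(302,230),(309,230)],.098).tolist(),"plate",g([(276,100),(373,100)],.008).tolist())
```

```text
155 324 345 [[0.8, -43.1], [-20.2, -43.1]]
175 324 345 [[0.8, -23.8], [-20.6, -23.7]]
195 323 344 [[1.7, -3.8], [-20.0, -3.8]]
215 323 343 [[1.6, 16.9], [-19.5, 16.9]]
230 323 343 [[1.6, 32.9], [-19.8, 33.0]]
handle end [[ -9.8 -52.9]] trig end L/R [[29.9, -13.6], [23.2, -15.6], [22.0, 29.9], [15.1, 29.9]] plate [[56.1, -100.1], [-59.3, -100.0]]
```

The two views agree within 1 mm. I'll descend at x +6 and then shift -10 mm in gun x (tool +y is gun -x).

In the tool's units: 0.13 m is 0.1625, -0.003 m is -0.0038.

>>> jog_arm([
  [1, [-0.0038, 0, 0.0375], [0, 0, 0]],
  [1, [-0.0038, 0, 0.075], [0, 0, 0]],
  [1, [-0.0038, 0, 0.1125], [0, 0, 0]],
  [1, [-0.0038, 0, 0.1438], [0, 0, 0]],
  [1, [-0.0038, 0, 0.1625], [0, 0, 0]],
  [1, [-0.0038, 0, 0.1625], [0, 0, 0]],
  [1, [-0.0038, 0, 0.1625], [0, 0, 0]],
])

```text
time_s: 2.15
tcp_pos: [0.4843, -0.2108, 0.0712]
ee_rot: [[0.113, -0.994, 0.001], [-0.994, -0.113, -0.0], [0.001, -0.001, -1.0]]
wrist_force: [0.6, 0.0, 0.8]
gripper_width: 0.997
gripper_force: 0.0
```

```bash
python3 s.py -.004 0 .071
```

```text
t 2.15 gun-frame mm [ 6.3 -0.5 71.2] tool delta mm [-0.5 10.3  0.2] yaw y 186.47852932269944 tilt [ 0.001 -0.    -1.   ] width 0.9966902290476746 gf 0.0 wf [0.6 0.  0.8]
```

In the tool's units: 0.01 m is 0.0125, 0.005 m is 0.0063.

>>> jog_arm([
  [1, [0, 0.0063, 0], [0, 0, 0]],
  [1, [0, 0.0125, 0], [0, 0, 0]],
  [1, [0, 0.0125, 0], [0, 0, 0]],
  [1, [0, 0.0125, 0], [0, 0, 0]],
])

```text
time_s: 2.55
tcp_pos: [0.4742, -0.2112, 0.0712]
ee_rot: [[0.114, -0.994, 0.001], [-0.994, -0.114, -0.0], [0.0, -0.001, -1.0]]
wrist_force: [-0.2, -0.1, 0.2]
gripper_width: 1.003
gripper_force: 0.0
```

>>> jog_arm([
  [0.7, [0, 0, 0], [0, 0, 0]],
  [0.55, [0, 0, 0], [0, 0, 0]],
  [0.3, [0, 0, 0], [0, 0, 0]],
  [0.3, [0, 0, 0], [0, 0, 0]],
  [0.3, [0, 0, 0], [0, 0, 0]],
])

```text
time_s: 3.05
tcp_pos: [0.4757, -0.2113, 0.0709]
ee_rot: [[0.114, -0.993, 0.003], [-0.993, -0.114, -0.001], [0.001, -0.003, -1.0]]
wrist_force: [2.4, -0.2, -0.8]
gripper_width: 0.632
gripper_force: 1.4
```

```bash
python3 s.py -.004 0 .071
```

```text
t 3.05 gun-frame mm [-2.4 -0.  70.9] tool delta mm [-0.   1.6 -0.1] yaw y 186.5673458907838 tilt [ 0.003 -0.001 -1.   ] width 0.6320201673638136 gf 1.4241833796768333 wf [ 2.4 -0.2 -0.8]
```

>>> jog_arm([
  [0.3, [0, 0, 0], [0, 0, 0]],
  [0.3, [0, 0, 0], [0, 0, 0]],
  [0.3, [0, 0, 0], [0, 0, 0]],
  [0.3, [0, 0, 0], [0, 0, 0]],
])

```text
time_s: 3.45
tcp_pos: [0.4775, -0.2117, 0.0714]
ee_rot: [[0.114, -0.993, 0.007], [-0.993, -0.114, -0.002], [0.002, -0.007, -1.0]]
wrist_force: [6.0, -3.4, -1.9]
gripper_width: 0.442
gripper_force: 30.0
```

```bash
python3 s.py -.004 0 .071
```

```text
t 3.45 gun-frame mm [-0.6 -0.7 71.4] tool delta mm [-0.7  3.4  0.4] yaw y 186.54380066955363 tilt [ 0.007 -0.002 -1.   ] width 0.441697732361996 gf 30.008035723585635 wf [ 6.  -3.4 -1.9]
```

The opening is 38.4 mm (home is 39 mm) at 30 N, so the trigger is fully home. I'll hold it about 1 s, then release.

>>> jog_arm([
  [0.3, [0, 0, 0], [0, 0, 0]],
  [0.3, [0, 0, 0], [0, 0, 0]],
  [0.3, [0, 0, 0], [0, 0, 0]],
  [0.3, [0, 0, 0], [0, 0, 0]],
  [0.3, [0, 0, 0], [0, 0, 0]],
  [0.3, [0, 0, 0], [0, 0, 0]],
  [0.3, [0, 0, 0], [0, 0, 0]],
  [0.3, [0, 0, 0], [0, 0, 0]],
])

```text
time_s: 4.25
tcp_pos: [0.4775, -0.2117, 0.0714]
ee_rot: [[0.114, -0.993, 0.007], [-0.993, -0.114, -0.002], [0.002, -0.007, -1.0]]
wrist_force: [5.9, -2.2, -2.7]
gripper_width: 0.435
gripper_force: 30.0
```

```bash
python3 s.py -.004 0 .071
```

```text
t 4.25 gun-frame mm [-0.6 -0.6 71.4] tool delta mm [-0.6  3.4  0.3] yaw y 186.54130544134776 tilt [ 0.007 -0.002 -1.   ] width 0.43522881143269826 gf 30.008284114301205 wf [ 5.9 -2.2 -2.7]
```

>>> jog_arm([
  [0.3, [0, 0, 0], [0, 0, 0]],
  [0.3, [0, 0, 0], [0, 0, 0]],
  [1, [0, 0, 0], [0, 0, 0]],
  [1, [0, 0, 0], [0, 0, 0]],
  [1, [0, 0, 0], [0, 0, 0]],
  [1, [0, 0, 0], [0, 0, 0]],
  [1, [0, 0, 0], [0, 0, 0]],
  [1, [0, 0, 0], [0, 0, 0]],
])

```text
time_s: 5.05
tcp_pos: [0.4729, -0.2109, 0.0702]
ee_rot: [[0.113, -0.994, -0.003], [-0.994, -0.113, 0.001], [-0.001, 0.003, -1.0]]
wrist_force: [-0.5, -0.1, 0.7]
gripper_width: 0.899
gripper_force: 0.0
```

```bash
python3 s.py .006 0 .071
```

```text
t 5.05 gun-frame mm [-5.1  0.6 70.2] tool delta mm [  0.6 -11.1  -0.8] yaw y 186.51275397557112 tilt [-0.003  0.001 -1.   ] width 0.8992135899489901 gf 0.0 wf [-0.5 -0.1  0.7]
```

Released. Next I'll recentre to x +6 and retract upward, then back away.

In the tool's units: -0.16 m is -0.2, -0.15 m is -0.1875.

>>> jog_arm([
  [1, [0, -0.0063, 0], [0, 0, 0]],
  [1, [0, -0.0125, 0], [0, 0, 0]],
  [1, [0, -0.0125, 0], [0, 0, 0]],
  [1, [0, -0.0125, -0.0375], [0, 0, 0]],
  [1, [0, -0.0125, -0.0875], [0, 0, 0]],
  [1, [0, -0.0125, -0.1375], [0, 0, 0]],
  [1, [0, -0.0125, -0.1875], [0, 0, 0]],
  [1, [0, -0.0125, -0.2], [0, 0, 0]],
])

```text
time_s: 5.85
tcp_pos: [0.4863, -0.2107, 0.2357]
ee_rot: [[0.114, -0.993, 0.009], [-0.993, -0.115, -0.002], [0.004, -0.009, -1.0]]
wrist_force: [1.1, 0.7, -0.4]
gripper_width: 0.999
gripper_force: 0.0
```

>>> jog_arm([
  [1, [0.05, 0, 0], [0, 0, 0]],
  [1, [0.1, 0, 0], [0, 0, 0]],
  [1, [0.15, 0, 0], [0, 0, 0]],
  [1, [0.2, 0, 0], [0, 0, 0]],
  [1, [0.25, 0, 0], [0, 0, 0]],
  [1, [0.25, 0, 0], [0, 0, 0]],
  [1, [0.25, 0, 0], [0, 0, 0]],
  [1, [0.25, 0, 0], [0, 0, 0]],
])

```text
time_s: 6.65
tcp_pos: [0.5066, -0.4078, 0.23]
ee_rot: [[0.114, -0.993, -0.001], [-0.993, -0.114, 0.001], [-0.001, 0.001, -1.0]]
wrist_force: [-0.4, 0.5, -0.3]
gripper_width: 1.002
gripper_force: 0.0
```

Run:
```python
from station import r
from h import *
c=r.capture("top"); a=c["pixels"][165:295,190:460,::-1]; b=np.load("pics/top1.npz")["pixels"][165:295,190:460,::-1]
cv2.imwrite("pics/after.png",cv2.resize(np.vstack([b,a]),None,fx=2.2,fy=2.2,interpolation=cv2.INTER_CUBIC))
```

```text
(no output)
```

View pics/after.png

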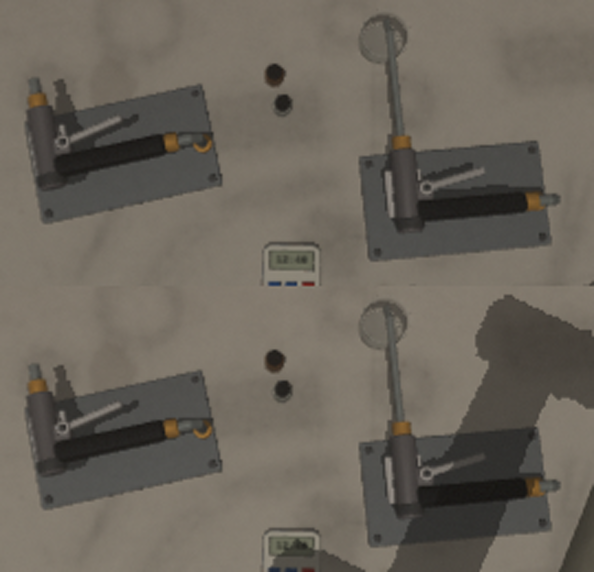

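The before (top) and after (bottom) views match. The trigger is back out at (455,463), the beaker is unmoved at (383,325), the short gun is untouched, and the arm is clear.

```bash
python3 -c "
from station import r
print(r.finish_job())"
```

```text
the job is handed in; nothing more can be done
None
```

The long gun's trigger was squeezed fully home, held for about a second and released. It sprang back out, the beaker and the short gun did not move, and the job is handed in.

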